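# Close the incubator block and hold the surface probe on its lid

## Robot

A 6-joint arm with a two-finger parallel gripper is mounted at the origin on a cart in front of the work surface, level with it; the furniture and walls round the work are solid. World frame = base frame: x ahead of the robot, y to its left, z up, the work surface at z = 0. Lengths are in m, angles in rad, forces in N, time in s.
With the tool pointing down it reaches from about 0.3 to 0.875 m from the base axis. Payload 6.4 kg.
Tool frame: the origin (TCP) lies between the finger pads; the fingertips stand tip_extent ahead of it and the grasp point (between the pads) lies 5 mm behind it (tip_extent is the distance from the TCP to the fingertips, in m); z points along the fingers, y is the direction in which the jaws open and shut (so a half turn about z gives the same grasp; the last joint's range is limited). The gripper opens to 85 mm and grips with 20 to 120 N. Pads are 22 mm wide; open, the fingers measure 114 mm over their backs; the gripper's body (76 mm by 85 mm) begins 54 mm behind the grasp point. The pads swing forward as they close: fully open they stand 13 mm farther back than shut.
Start: joints at [0.916, 0.181, 1.607, -0, 1.354, -0.206], TCP at [0.249, 0.518, 0.245] pointing down, gripper open.
Joint ranges: [-2.99, 2.99], [-0.89, 2.07], [0.3, 2.58], [-1.14, 4.28], [0, 2.63], [-3.12, 3.12]. Speed limits (rad/s): [2.57, 2.57, 3.01, 3.14, 3.14, 3.14].

## Interface

Orientations are given as a unit quaternion [w, x, y, z].
In Python, from bench import * gives the robot as it stands.
- The arm moves only by the shell command python3 -m jog 'ROWS'. ROWS is JSON, a list of rows, each a list of 3 entries, a list of its own where there are three numbers: the shift along the tool's x, y, z in mm, then the turn, a rotation vector about the tool's x, y, z in rad, then the opening, from 0 (shut) to 1 (fully open). A call has 1 to 20 rows; each row is the pose to reach, as a shift and turn from the pose measured when the call began, along the tool's axes at that moment; what a row does not reach only later rows make up. A row lasts 1/12 s, in which the tool goes at most 41.7 mm and 7.16 degrees, less where a joint would pass 70% of its speed; a pose out of reach is approached as far as the arm can. A call with a gripper value outside its range is refused whole. The fingers move at their own pace and stop on an object; the grip force is fixed at half the most. Time passes only in rows, so rows that repeat a pose let the fingers close. It gives the time, the measured TCP pose, the force and the opening at its end, in the units of the state.
- get_obs(): the state, without advancing time (a new reading comes with each control period).
- camera(name): name is "side" or "top"; returns (picture, depth): 480x640x3 uint8, red, green, blue; 480x640 float32, m along the optical axis (not along the pixel's ray), 0 where there is no reading.
- get_calibration(name): a dict with "fx", "fy", "cx", "cy" (pixels), "world_from_camera" (4x4, takes a point from camera to world coordinates). Camera axes: x right, y down, z forward; pixel columns grow to the right and rows downward; lengths in m; the calibration is good to about 2 mm. A picture is of the moment at which its call begins. get_calibration takes no time and is no camera call.
- hand_in(): hands the job in, once; it reports no verdict.
The state is a dict: "time_s": time; "q": joint angles; "dq": joint speeds; "joint_efforts": joint torques, N m; "eef_pos": TCP position; "eef_rot": TCP orientation; "wrist_force": force on the tool from outside, world axes, zero at the start; "torque": the same for the moment, N m; "opening": opening from 0.0 (shut) to 1.0 (fully open).
Only numpy, scipy, OpenCV 4.12 (cv2) and the standard library are available. Lean on these libraries where they do the work, as an engineer would, in place of code of your own. Each camera call takes 0.05 s, during which the arm holds its last target.

## Task

Close the loaded incubator block's lid fully, then take the sprung surface probe (square handle) out of the stand and hold it square to the sloping lid with its tip inside the ring mark (not the square mark), pressed lightly so that the sprung tip is pushed in about halfway. Finish while still holding it there with the lid shut; leave the needle probe in the stand, and the bottle, tube and vials where they stand.

Things in the scene. Friction and masses are not known exactly. Their poses are not given: they have to be found in the camera images.
- block: Incubator block, fixed to the table: an open grey case 150 mm deep (x) and 180 mm wide (y), tilted 0.26 rad so that its front (-x side, towards the robot) is low, on four feet, with a hinged white lid. Origin on the table under the middle of the case; x points to the hinge side, y along the hinge, z up. Closed, the lid's top is 103 mm above the table at the hinge and 64 mm at the front edge, sloping 0.26 rad; a knob of 20 mm diameter stands 8 mm out of the front face.
- lid (a joint): Lid hinge angle in rad: 0 = closed on its stop, 1.3 = fully open; it starts at 0.6 to 1.15. The hinge lies along block y at the high rear rim; opening lifts the front. The lid's upper face rises from the hinge towards the robot at (value - 0.26) rad above level. A stiff friction hinge (0.25 N m): the lid stays where it is left, and a push of 1 to 4 N on its upper face near the front edge closes it.
- lid_hinge (a point): Point on the lid's upper face at the hinge line, mid width. Turns with the lid: x along the lid's face from front to hinge, y along the hinge, z normal to the upper face, outward. The lid is a plate 8 mm thick, 152 mm from hinge to front edge, 184 mm wide, with a lip 60 mm wide and 20 mm long in the middle of its front edge.
- lid_lip (a point): Point on the lid's upper face, mid width, 145 mm from the hinge line: where to push it shut. Axes as lid_hinge. A tall cabinet fills the room to the right of the table (y below about -0.55 m where x is above 0.45 m): keep the arm clear of it.
- lid_ring (a point): Centre of the thin dark ring mark (22 mm outside, 16 mm inside diameter, flush) on the lid's upper face, 80 mm from the hinge line and 45 mm to +y (left, seen from the robot) of mid width. z is the outward normal of the lid, other axes as lid_hinge. A square mark of 22 mm lies in the mirrored place at -y: not the target.
- stand: Grey plastic stand fixed to the table, 62 x 104 mm foot, top plate 50 x 98 mm with its upper side 75 mm above the table, two holes of 14 mm diameter at y = +27 and -27 mm. Origin on the table under its middle, z up. One hole holds the surface probe, the other the needle probe; which is which varies.
- probe: Sprung surface probe, about 80 g, standing upright in the stand. Square handle 20 x 20 mm, 75 mm long; below it a steel shaft of 12 mm diameter, 43 mm long, then a thin brass tip. Origin at the shoulder (centre of the handle's underside, resting on the stand's plate), z along the probe up to the handle's end, x and y normal to the handle's flat sides. It must rise 65 mm to leave the stand.
- probe_tip (a joint): How far the sprung brass tip (6 mm diameter, round end) is pushed into the probe, in m: 0 = out, 0.010 = at its stop. Spring 400 N/m (2 N at halfway, 4 N at the stop).
- probe_point (a point): Round end of the brass tip: 60 mm below the probe's origin, on its axis, when the tip is out.
- needle_probe: Needle probe, stays in the stand: round handle of 20 mm diameter, 50 mm high, thin needle below. Origin at the shoulder, on the stand's plate.
- reagent_bottle: Amber bottle with black cap, 49 x 49 x 94 mm, standing at the back of the table; bystander. Origin at the centre of its underside.
- tube_50: Tall tube with blue cap, 34 mm diameter, 110 mm high, standing; bystander. Origin at the centre of its underside.
- vial_1: Small capped vial, 22 mm diameter, 51 mm high, standing; bystander. Origin at the centre of its underside.
- vial_2: Small capped vial, 22 mm diameter, 51 mm high, standing; bystander. Origin at the centre of its underside.
There are look-alikes about, which are no part of the job. Several things have the shape of the stand; the one meant has the colours described above.

How it is judged:
By the outcome, as a careful person would: the job done as asked, in the order asked, and still so for the second after the job is handed in, while the arm keeps its last pose, push and grip.
It also fails if it takes over 54 s, if anything falls off the work surface, if the arm or the gripper's body presses on something with over 40 N, if the wrist force passes 120 N, or if a joint passes its speed limit or range.

## Working session

There is one attempt and no reset: what is moved stays moved. The work goes in short steps, Python scripts to look and compute and a shell command to move; the robot and the scene stay as the last step left them, time stands still between calls to the robot, and variables do not carry over. Pictures are saved under pics/ and viewed, and the job is handed in when it is done.

```bash
ls; mkdir -p pics; python3 - <<'E'
from bench import *
import cv2
o=get_obs(); print(o)
for n in("side","top"):
    p,d=camera(n); cv2.imwrite(f"pics/{n}0.png",p[:,:,::-1]); 
    import numpy as np; np.save(f"pics/{n}0.npy",d)
    print(n,get_calibration(n))
E
```

```text
pics
{'time_s': 0.0, 'q': array([ 9.15689551e-01,  1.81566296e-01,  1.60803543e+00, -2.53591899e-05,
        1.35381009e+00, -2.06301715e-01]), 'dq': array([ 0.00239189,  0.00015188, -0.00099896,  0.00269675,  0.00011012,
       -0.00022732]), 'joint_efforts': array([ 1.91892890e-03, -4.44872510e+01, -3.51342559e+01, -2.22180297e-04,
        9.00254556e-03,  4.44660066e-05]), 'eef_pos': array([0.24913715, 0.51761525, 0.24435669]), 'eef_rot': array([-3.68511375e-04,  2.22521148e-01,  9.74927439e-01, -8.31680758e-04]), 'wrist_force': array([0.04027509, 0.8229465 , 0.8356078 ]), 'torque': array([-0.00342047, -0.064417  ,  0.06868999]), 'opening': 0.99964345391884}
side {'fx': 509.88977830539386, 'fy': 509.88977830539386, 'cx': 323.2336615068715, 'cy': 245.26867199482393, 'world_from_camera': array([[ 0.27020454, -0.68811169,  0.673418  , -0.17166074],
       [-0.96259835, -0.20749146,  0.17421742, -0.37254209],
       [ 0.01984744, -0.6953054 , -0.71844031,  0.85611086],
       [ 0.        ,  0.        ,  0.        ,  1.        ]])}
top {'fx': 443.40196989301495, 'fy': 443.40196989301495, 'cx': 319.9590303612253, 'cy': 238.57579973708042, 'world_from_camera': array([[ 0.02391415, -0.988553  ,  0.14896669,  0.39605835],
       [-0.99971179, -0.02396166,  0.00147612, -0.21224635],
       [ 0.00211026, -0.14895905, -0.98884111,  1.07050622],
       [ 0.        ,  0.        ,  0.        ,  1.        ]])}
```

View pics/side0.png

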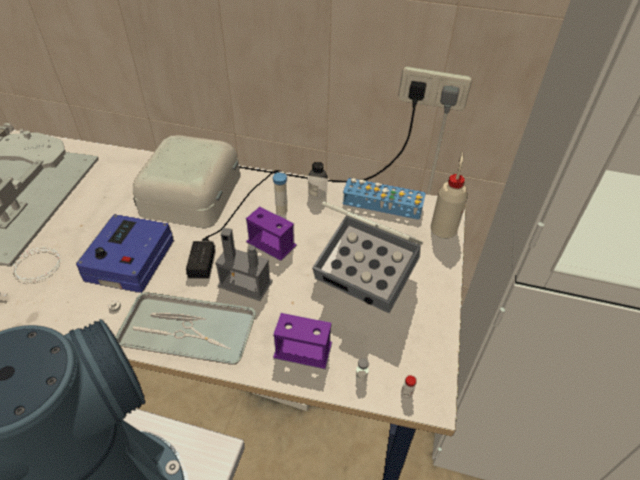

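View pics/top0.png

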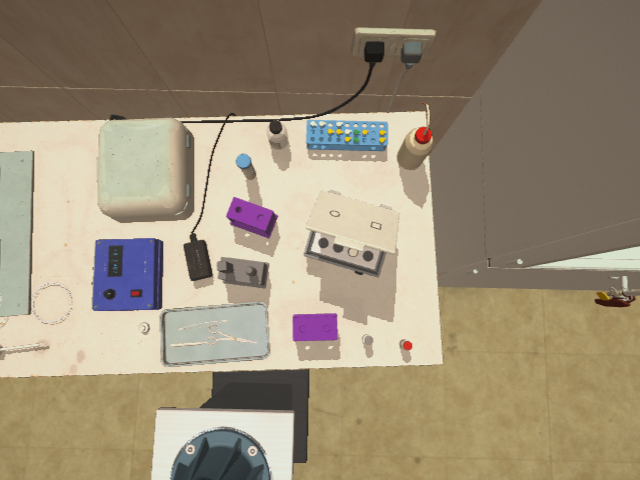

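```bash
python3 - <<'E'
import cv2
t=cv2.imread("pics/top0.png");s=cv2.imread("pics/side0.png")
a=cv2.resize(t[180:280,290:410],(720,600),interpolation=cv2.INTER_CUBIC)
b=cv2.resize(t[245:300,205:285],(800,550),interpolation=cv2.INTER_CUBIC)
c=cv2.resize(s[220:310,180:300],(800,600),interpolation=cv2.INTER_CUBIC)
d=cv2.resize(s[200:320,300:440],(700,600),interpolation=cv2.INTER_CUBIC)
for n,i in zip("abcd",(a,b,c,d)): cv2.imwrite(f"pics/c0{n}.png",i)
E
```

```text
(no output)
```

View pics/c0a.png

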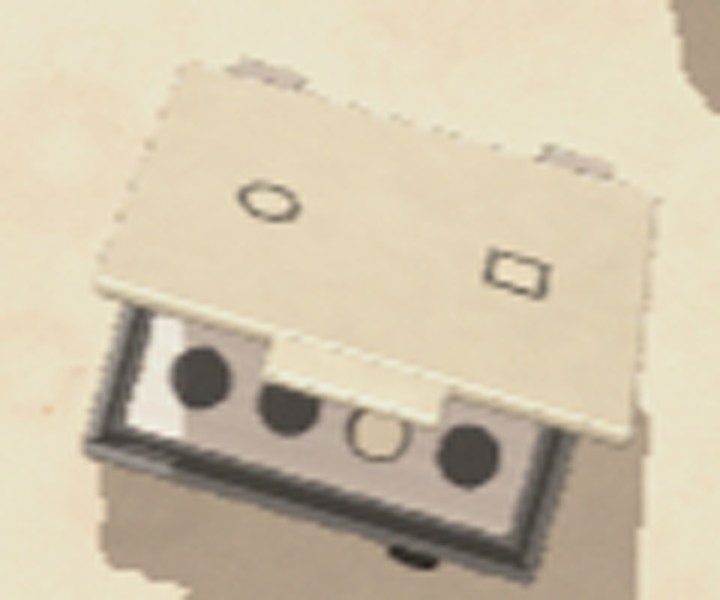

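View pics/c0b.png

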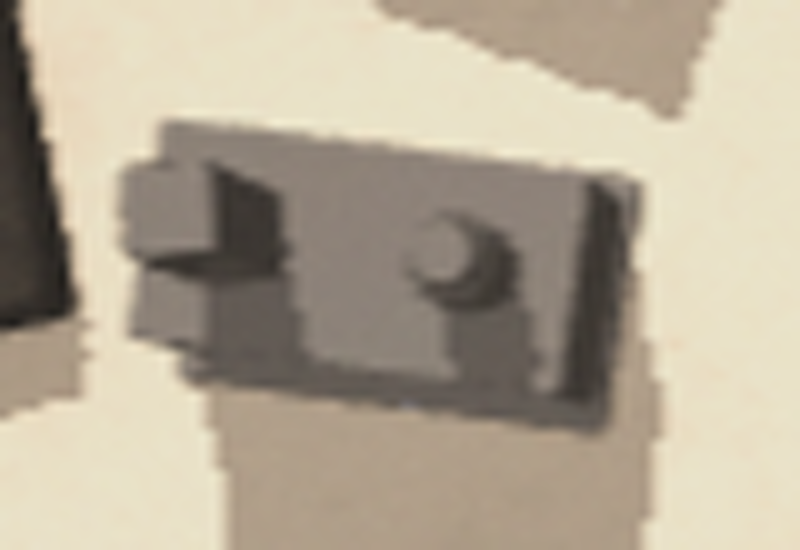

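View pics/c0c.png

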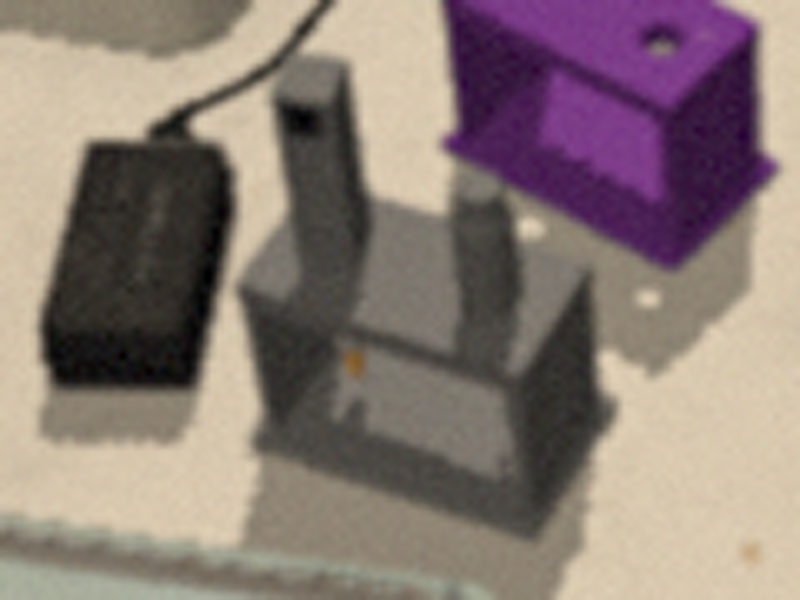

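View pics/c0d.png

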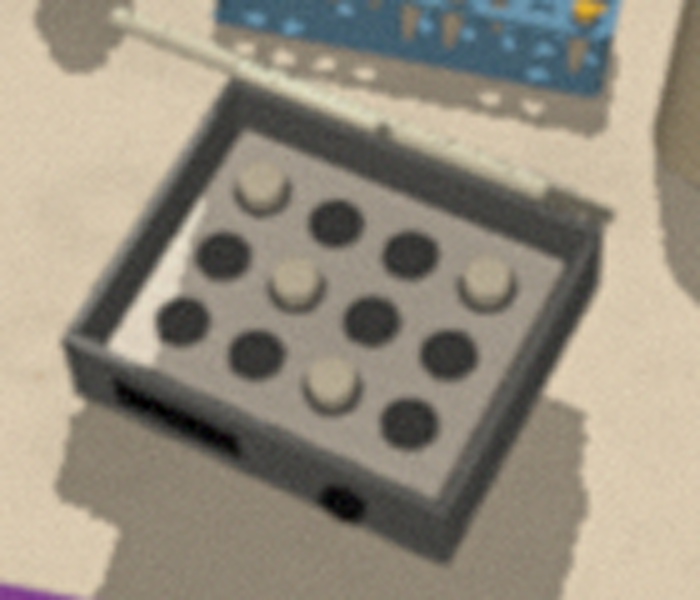

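```bash
cat > h.py <<'E'
import numpy as np, cv2
from bench import *
from scipy.spatial.transform import Rotation as R
def cloud(n,d):
    c=get_calibration(n); v,u=np.mgrid[:480,:640].astype(float)
    P=np.stack([(u-c["cx"])/c["fx"]*d,(v-c["cy"])/c["fy"]*d,d],-1)
    T=c["world_from_camera"]; W=P@T[:3,:3].T+T[:3,3]; W[d<=0]=np.nan; return W
def ray(n,u,v):
    c=get_calibration(n);T=c["world_from_camera"]
    r=T[:3,:3]@np.array([(u-c["cx"])/c["fx"],(v-c["cy"])/c["fy"],1]); return T[:3,3],r
def hit(n,u,v,p0,nn):
    o,r=ray(n,u,v); return o+r*((np.array(p0)-o)@nn)/(r@nn)
def proj(n,p):
    c=get_calibration(n);T=c["world_from_camera"]
    q=T[:3,:3].T@(np.array(p)-T[:3,3]); return c["fx"]*q[0]/q[2]+c["cx"],c["fy"]*q[1]/q[2]+c["cy"]
def fit(P):
    for _ in range(4):
        c=P.mean(0);n=np.linalg.svd(P-c)[2][2]; n*=np.sign(n[2]); e=np.abs((P-c)@n);P=P[e<max(.003,2*np.median(e))]
    return c,n,len(P)
def pose():
    o=get_obs(); q=o["eef_rot"]; return o["eef_pos"],R.from_quat([q[1],q[2],q[3],q[0]])
E
python3 - <<'E'
from h import *
np.set_printoptions(precision=4,suppress=True)
d=np.load("pics/top0.npy");W=cloud("top",d);Ws=cloud("side",np.load("pics/side0.npy"))
def rg(W,r,c): return W[r[0]:r[1],c[0]:c[1]].reshape(-1,3)
P=rg(W,(245,300),(205,285));
for lo,hi in((.065,.082),(.14,.158),(.118,.132)):
    Q=P[(P[:,2]>lo)&(P[:,2]<hi)]; r=cv2.minAreaRect(Q[:,:2].astype(np.float32)*1000); print(lo,len(Q),Q.mean(0),np.median(Q[:,2]),r)
print("table z",np.nanmedian(W[300:305,290:300,2]),np.nanmedian(W[240:250,420:425,2]))
z=np.array([0,0,1.])
for n,u,v,h in(("top",221.5,266,.15),("side",180+313/6.67,220+80/6.67,.15),("top",205+44.5,245+24.8,.125),("side",180+480/6.67,220+190/6.67,.125)): print(n,hit(n,u,v,[0,0,h],z))
for l in [(165,125),(590,180),(560,400),(190,385)]: print("platetop",hit("top",205+l[0]/10,245+l[1]/10,[0,0,.075],z))
for l in [(375,200),(592,265),(515,378),(242,288)]: print("plateside",hit("side",180+l[0]/6.67,220+l[1]/6.67,[0,0,.075],z))
c,n,k=fit(np.vstack([rg(W,(200,222),(322,345)),rg(W,(215,235),(350,390))])); print("lid",c,n,k)
pts=dict(ring=(334.7,213.7),sq=(376.2,225.8),h1=(320.8,190.8),h2=(399.2,214.2),f1=(306.2,228),f2=(395,253.3),l1=(334.2,243.3),l2=(363.3,250))
X={k:hit("top",*v,c,n) for k,v in pts.items()}
for k in X: print(k,X[k])
yd=X["ring"]-X["sq"];print("len",np.linalg.norm(yd),"yaw",np.arctan2(-yd[0],yd[1]),np.arctan2(-n[0],-n[1]),np.arctan2(n[1],n[0]))
print(np.linalg.norm(X['h1']-X['h2']),np.linalg.norm(X['h1']-X['f1']),np.linalg.norm(X['h2']-X['f2']))
print("tilt",np.arccos(n[2]))
E
```

```text
0.065 763 [ 0.4691 -0.0375  0.0748] 0.07480411973747814 ((470.4414367675781, -33.03040313720703), (98.09671783447266, 50.32538604736328), 83.7807846069336)
0.14 100 [ 0.4731 -0.0071  0.1492] 0.14958058486135062 ((473.0160217285156, -6.287076950073242), (19.662076950073242, 19.939285278320312), 6.8360395431518555)
0.118 53 [ 0.468  -0.0451  0.1249] 0.12512290627547762 ((470.92205810546875, -35.29717254638672), (60.32657241821289, 18.196483612060547), 87.3712387084961)
table z -4.169047583657548e-05 -0.0007691006898922215
top [ 0.4721 -0.0076  0.15  ]
side [ 0.4705 -0.0101  0.15  ]
top [ 0.4675 -0.0622  0.125 ]
side [ 0.4644 -0.0628  0.125 ]
platetop [0.4975 0.0102 0.075 ]
platetop [ 0.4874 -0.0862  0.075 ]
platetop [ 0.438  -0.0816  0.075 ]
platetop [0.4393 0.0012 0.075 ]
plateside [ 0.4943 -0.0116  0.075 ]
plateside [ 0.4878 -0.0864  0.075 ]
plateside [ 0.4379 -0.08    0.075 ]
plateside [0.4479 0.0131 0.075 ]Traceback (most recent call last):
  File "<stdin>", line 13, in <module>
  File "h.py", line 18, in fit
    c=P.mean(0);n=np.linalg.svd(P-c)[2][2]; n*=np.sign(n[2]); e=np.abs((P-c)@n);P=P[e<max(.003,2*np.median(e))]
                  ~~~~~~~~~~~~~^^^^^
    u, s, vh = gufunc(a, signature=signature)
               ~~~~~~^^^^^^^^^^^^^^^^^^^^^^^^
    raise LinAlgError("SVD did not converge")
numpy.linalg.LinAlgError: SVD did not converge
```

```bash
sed -i 's/^def fit(P):/def fit(P):\n    P=P[~np.isnan(P).any(1)]/' h.py
cat > lid.py <<'E'
from h import *
np.set_printoptions(precision=4,suppress=True)
E
python3 - <<'E'
from lid import *
d=np.load("pics/top0.npy");W=cloud("top",d)
def rg(W,r,c): return W[r[0]:r[1],c[0]:c[1]].reshape(-1,3)
c,n,k=fit(np.vstack([rg(W,(200,222),(322,345)),rg(W,(215,235),(350,390))])); print("lid",c,n,k)
pts=dict(ring=(334.7,213.7),sq=(376.2,225.8),h1=(320.8,190.8),h2=(399.2,214.2),f1=(306.2,228),f2=(395,253.3),l1=(334.2,243.3),l2=(363.3,250))
X={k:hit("top",*v,c,n) for k,v in pts.items()}
for k in X: print(k,X[k])
yd=X["ring"]-X["sq"];print("len",np.linalg.norm(yd),"yaw",np.arctan2(-yd[0],yd[1]))
print(np.linalg.norm(X['h1']-X['h2']),np.linalg.norm(X['h1']-X['f1']),np.linalg.norm(X['h2']-X['f2']))
print("tilt",np.arccos(n[2]), "yaw from n",np.arctan2(n[1],n[0]))
print("front row heights",W[228:256:3,340:352:6,2])
# handle yaw
P=rg(W,(255,285),(210,240));Q=P[P[:,2]>.14]
v,u=np.nonzero(W[255:285,210:240,2]>.14);print(list(zip(v+255,u+210))[::8])
for dz in (.147,.15): 
  for uv in [(125,165),(215,163),(215,255),(130,258)]: print(hit("top",205+uv[0]/10,245+uv[1]/10,[0,0,dz],np.array([0,0,1.])))
E
python3 - <<'E'
import cv2
t=cv2.imread("pics/top0.png");s=cv2.imread("pics/side0.png")
cv2.imwrite("pics/e.png",cv2.resize(t[253:283,208:248],(800,600),interpolation=cv2.INTER_NEAREST))
cv2.imwrite("pics/e2.png",cv2.resize(s[225:265,210:263],(795,600),interpolation=cv2.INTER_NEAREST))
E
```

```text
lid [ 0.5772 -0.2841  0.1566] [ 0.6833 -0.1828  0.7069] 1298
ring [ 0.587  -0.2405  0.1584]
sq [ 0.5632 -0.3277  0.1588]
h1 [ 0.6494 -0.2101  0.1059]
h2 [ 0.5997 -0.3848  0.1088]
f1 [ 0.5455 -0.1835  0.2132]
f2 [ 0.4999 -0.3578  0.2123]
l1 [ 0.5143 -0.2385  0.2292]
l2 [ 0.5032 -0.2947  0.2254]
len 0.09032649455229809 yaw -0.2660966159437012
0.18163867763730004 0.15172051167699852 0.146257073725016
tilt 0.7856505456514533 yaw from n -0.2613720049978785
front row heights [[0.191  0.1875]
 [0.1997 0.1942]
 [0.205  0.2002]
 [0.2119 0.2064]
 [0.215  0.2078]
 [0.223  0.2162]
 [0.0489 0.2201]
 [0.0459 0.0455]
 [0.0466 0.0474]
 [0.0446 0.0416]]
[(np.int64(261), np.int64(219)), (np.int64(262), np.int64(217)), (np.int64(262), np.int64(225)), (np.int64(263), np.int64(222)), (np.int64(264), np.int64(219)), (np.int64(265), np.int64(217)), (np.int64(265), np.int64(225)), (np.int64(266), np.int64(223)), (np.int64(267), np.int64(221)), (np.int64(268), np.int64(219)), (np.int64(269), np.int64(217)), (np.int64(269), np.int64(225)), (np.int64(270), np.int64(223))]
[0.4816 0.0019 0.147 ]
[ 0.4825 -0.0168  0.147 ]
[ 0.4632 -0.0179  0.147 ]
[ 0.4622 -0.0002  0.147 ]
[0.4813 0.0013 0.15  ]
[ 0.4822 -0.0175  0.15  ]
[ 0.463  -0.0185  0.15  ]
[ 0.462  -0.0009  0.15  ]
```

View pics/e.png

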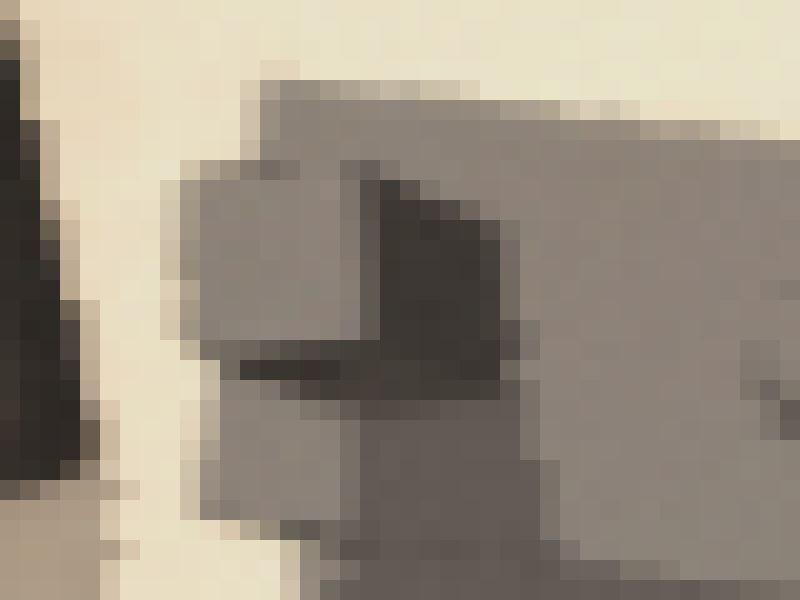

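View pics/e2.png

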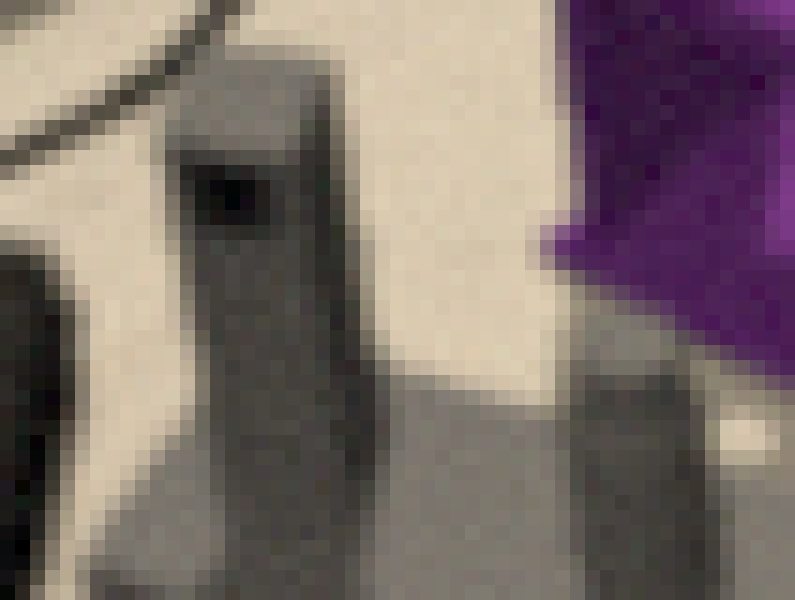

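```bash
python3 - <<'E'
import bench
print([x for x in dir(bench) if not x.startswith('__')]); print(getattr(bench,'tip_extent',None))
E
cat > tgt.py <<'E'
from h import *
np.set_printoptions(precision=4,suppress=True)
def rot(y,z=(0,0,-1)):
    z=np.array(z,float);z/=np.linalg.norm(z); y=np.array(y,float); y-=y@z*z; y/=np.linalg.norm(y)
    return R.from_matrix(np.stack([np.cross(y,z),y,z],1))
def show(name,p,r):
    p0,r0=pose(); s=r0.inv().apply(np.array(p)-p0)*1000; w=(r0.inv()*r).as_rotvec()
    print(name,"shift",s.round(1),"turn",w.round(4),"|s|",np.linalg.norm(s).round(1),"|w|",np.linalg.norm(w).round(3))
E
python3 - <<'E'
from tgt import *
ring=np.array([.587,-.2405,.1584]); yw=-.264
lx=np.array([np.cos(yw),np.sin(yw),0]);ly=np.array([-np.sin(yw),np.cos(yw),0])
a=.7857; X=np.cos(a)*lx-np.array([0,0,np.sin(a)])
H=ring+.08*X-.045*ly; lip=H-.145*X; print("H",H,"lip",lip)
for b in (.7857,.5,.25,0,-.26):
    Xb=np.cos(b)*lx-np.array([0,0,np.sin(b)]); print(b,H-.145*Xb, H-.135*Xb)
b=-.26;Xb=np.cos(b)*lx-np.array([0,0,np.sin(b)]);print("ring closed",H-.08*Xb+.045*ly)
r=rot(ly)
show("above",lip+[0,0,.12],r)
p0,r0=pose();print(r0.as_matrix())
E
```

```text
['MotionError', 'camera', 'get_calibration', 'get_obs', 'hand_in', 'tip_extent']
0.014
H [ 0.6298 -0.2987  0.1018] lip [ 0.5309 -0.272   0.2044]
0.7857 [ 0.5309 -0.272   0.2044] [ 0.5377 -0.2738  0.1973]
0.5 [ 0.507  -0.2655  0.1713] [ 0.5155 -0.2678  0.1665]
0.25 [ 0.4942 -0.262   0.1377] [ 0.5036 -0.2646  0.1352]
0 [ 0.4899 -0.2609  0.1018] [ 0.4995 -0.2635  0.1018]
-0.26 [ 0.4946 -0.2621  0.0645] [ 0.5039 -0.2647  0.0671]
ring closed [ 0.567  -0.2351  0.0812]
above shift [-596.4 -589.3  -79.2] turn [-0.0015 -0.0005 -0.1848] |s| 842.2 |w| 0.185
[[-0.901   0.4339 -0.001 ]
 [ 0.4339  0.901  -0.0013]
 [ 0.0003 -0.0016 -1.    ]]
```

```bash
python3 -m jog '[[[0,0,-40],[0,0,0],0],[[0,0,-79],[0,0,-0.03],0],[[-60,-60,-79],[0,0,-0.1],0],[[-90,-89,-79],[0,0,-0.18],0],[[-120,-118,-79],[0,0,-0.185],0],[[-150,-147,-79],[0,0,-0.185],0],[[-180,-177,-79],[0,0,-0.185],0],[[-210,-207,-79],[0,0,-0.185],0],[[-240,-237,-79],[0,0,-0.185],0],[[-270,-267,-79],[0,0,-0.185],0],[[-300,-296,-79],[0,0,-0.185],0],[[-330,-326,-79],[0,0,-0.185],0],[[-360,-356,-79],[0,0,-0.185],0],[[-390,-385,-79],[0,0,-0.185],0],[[-420,-415,-79],[0,0,-0.185],0],[[-450,-445,-79],[0,0,-0.185],0],[[-480,-474,-79],[0,0,-0.185],0],[[-510,-504,-79],[0,0,-0.185],0],[[-540,-534,-79],[0,0,-0.185],0],[[-565,-560,-79],[0,0,-0.185],0]]' | tail -5
python3 - <<'E'
from tgt import *
yw=-.264;ly=np.array([-np.sin(yw),np.cos(yw),0]); r=rot(ly)
print(get_obs()["time_s"],get_obs()["q"])
for p in ([.5309,-.272,.26],[.5309,-.272,.215],[.519,-.2685,.195],[.507,-.2655,.172],[.498,-.263,.15],[.494,-.262,.138],[.496,-.2625,.1],[.504,-.2647,.085],[.504,-.2647,.078]):
    show(p,p,r)
E
```

```text
time_s: 1.77
eef_pos: [0.5007, -0.191, 0.3237]
eef_rot: [-0.001, 0.132, 0.991, -0.0]
wrist_force: [0.6, 1.3, 0.6]
opening: 0.002
1.7667 [-0.5852  0.0368  1.6069 -0.0014  1.4986 -1.8916]
[0.5309, -0.272, 0.26] shift [-50.4 -70.3  63.7] turn [-0.0011 -0.0011 -0.0003] |s| 107.4 |w| 0.002
[0.5309, -0.272, 0.215] shift [-50.5 -70.2 108.7] turn [-0.0011 -0.0011 -0.0003] |s| 138.9 |w| 0.002
[0.519, -0.2685, 0.195] shift [-38.1 -69.9 128.7] turn [-0.0011 -0.0011 -0.0003] |s| 151.4 |w| 0.002
[0.507, -0.2655, 0.172] shift [-25.8 -70.1 151.7] turn [-0.0011 -0.0011 -0.0003] |s| 169.1 |w| 0.002
[0.498, -0.263, 0.15] shift [-16.4 -70.  173.8] turn [-0.0011 -0.0011 -0.0003] |s| 188.1 |w| 0.002
[0.494, -0.262, 0.138] shift [-12.3 -70.1 185.8] turn [-0.0011 -0.0011 -0.0003] |s| 198.9 |w| 0.002
[0.496, -0.2625, 0.1] shift [-14.4 -70.  223.8] turn [-0.0011 -0.0011 -0.0003] |s| 234.9 |w| 0.002
[0.504, -0.2647, 0.085] shift [-22.7 -70.  238.7] turn [-0.0011 -0.0011 -0.0003] |s| 249.8 |w| 0.002
[0.504, -0.2647, 0.078] shift [-22.8 -70.  245.7] turn [-0.0011 -0.0011 -0.0003] |s| 256.5 |w| 0.002
```

```bash
python3 -m jog '[[[-30,-40,0],[0,0,0],0],[[-58,-70,0],[0,0,0],0],[[-58,-70,0],[0,0,0],0],[[-58,-70,35],[0,0,0],0],[[-58,-70,60],[0,0,0],0],[[-58,-70,80],[0,0,0],0],[[-57,-70,95],[0,0,0],0],[[-56,-70,105],[0,0,0],0],[[-54,-70,112],[0,0,0],0],[[-50,-70,118],[0,0,0],0],[[-46,-70,124],[0,0,0],0],[[-46,-70,124],[0,0,0],0]]' | tail -5
python3 - <<'E'
from h import *
p,d=camera("side");cv2.imwrite("pics/s1.png",cv2.resize(p[150:330,270:510],(800,600)))
p,d=camera("top");cv2.imwrite("pics/t1.png",cv2.resize(p[150:300,270:470],(800,600)))
E
```

```text
time_s: 2.77
eef_pos: [0.5257, -0.2702, 0.1991]
eef_rot: [-0.001, 0.132, 0.991, -0.0]
wrist_force: [-0.2, 0.7, -0.8]
opening: 0.003
```

View pics/s1.png

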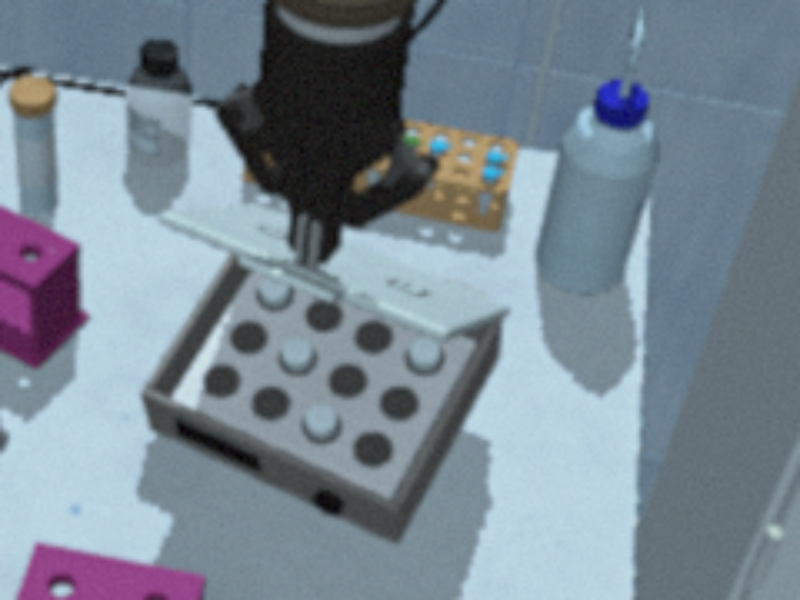

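View pics/t1.png

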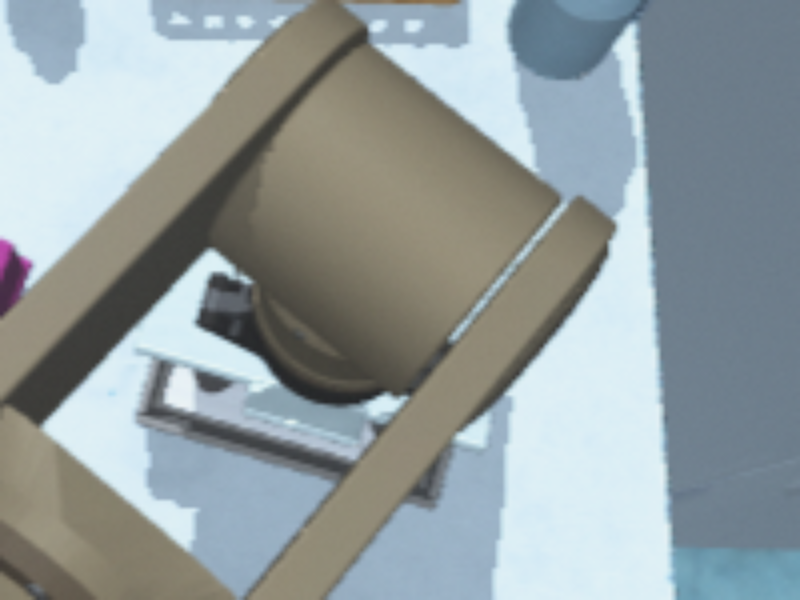

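The push works: the fingers are on the lid just behind the lip and the lid has started down. I'll continue along the arc.

```bash
python3 -m jog '[[[4,0,9],[0,0,0],0],[[7,0,18],[0,0,0],0],[[10,0,27],[0,0,0],0],[[13,0,36],[0,0,0],0],[[15,0,45],[0,0,0],0],[[17,0,54],[0,0,0],0],[[18,0,63],[0,0,0],0],[[19,0,72],[0,0,0],0],[[19,0,81],[0,0,0],0],[[18,0,90],[0,0,0],0],[[17,0,98],[0,0,0],0],[[16,0,104],[0,0,0],0],[[15,0,108],[0,0,0],0],[[14,0,110],[0,0,0],0],[[14,0,110],[0,0,0],0]]' | tail -5
```

```text
time_s: 4.12
eef_pos: [0.5131, -0.2671, 0.0897]
eef_rot: [-0.0, 0.132, 0.991, -0.001]
wrist_force: [-0.4, 1.1, -0.6]
opening: -0.002
```

```bash
python3 -m jog '[[[0,0,1],[0,0,0],0],[[0,0,2],[0,0,0],0],[[0,0,3],[0,0,0],0],[[0,0,3],[0,0,0],0]]' | tail -4;  python3 -m jog '[[[0,0,1],[0,0,0],0],[[0,0,2],[0,0,0],0],[[0,0,3],[0,0,0],0],[[0,0,3],[0,0,0],0]]' | tail -4
```

```text
eef_pos: [0.5137, -0.2675, 0.0889]
eef_rot: [0.0, 0.132, 0.991, -0.001]
wrist_force: [-4.1, 3.3, 11.5]
opening: -0.001
eef_pos: [0.514, -0.2677, 0.0887]
eef_rot: [0.0, 0.131, 0.991, -0.001]
wrist_force: [-8.7, 6.0, 19.4]
opening: 0.002
```

```bash
python3 -m jog '[[[0,0,-15],[0,0,0],0],[[0,0,-50],[0,0,0],0],[[0,0,-90],[0,0,0],0.3],[[0,0,-130],[0,0,0],1],[[0,0,-165],[0,0,0],1]]' | tail -5; python3 - <<'E'
from tgt import *
y=.06
show("above",[.473,-.0065,.25],rot([np.cos(y),np.sin(y),0]))
show("grasp",[.473,-.0065,.11],rot([np.cos(y),np.sin(y),0]))
E
```

```text
time_s: 5.2
eef_pos: [0.5144, -0.2674, 0.2568]
eef_rot: [0.002, 0.131, 0.991, -0.002]
wrist_force: [1.2, -0.7, 0.2]
opening: 0.42
above shift [107.9 241.2   5.7] turn [-0.0007  0.0051  1.2473] |s| 264.3 |w| 1.247
grasp shift [108.4 241.6 145.7] turn [-0.0007  0.0051  1.2473] |s| 302.3 |w| 1.247
```

```bash
python3 -m jog '[[[10,22,0],[0,0,0.1],1],[[20,44,0],[0,0,0.22],1],[[30,66,0],[0,0,0.34],1],[[40,90,2],[0,0,0.46],1],[[50,112,3],[0,0,0.58],1],[[60,134,4],[0,0,0.7],1],[[70,156,5],[0,0,0.82],1],[[80,178,6],[0,0,0.94],1],[[90,200,6],[0,0,1.06],1],[[100,222,6],[0,0,1.17],1],[[108,241,6],[0,0.005,1.247],1],[[108,241,6],[0,0.005,1.247],1],[[108,241,6],[0,0.005,1.247],1]]' | tail -5; python3 - <<'E'
from tgt import *
for n in("side","top"):
    p,d=camera(n);cv2.imwrite(f"pics/{n}2.png",p[:,:,::-1]);np.save(f"pics/{n}2.npy",d)
y=.06
show("grasp",[.473,-.0065,.11],rot([np.cos(y),np.sin(y),0]))
print(get_obs()["q"])
E
```

```text
time_s: 6.28
eef_pos: [0.4731, -0.006, 0.2501]
eef_rot: [0.001, 0.684, 0.729, -0.0]
wrist_force: [0.1, -0.0, -0.1]
opening: 0.998
grasp shift [  0.9  -0.3 140. ] turn [0.0005 0.0012 0.0017] |s| 140.0 |w| 0.002
[-0.2661 -0.0573  1.8487 -0.001   1.3494 -0.3275]
```

View pics/side2.png

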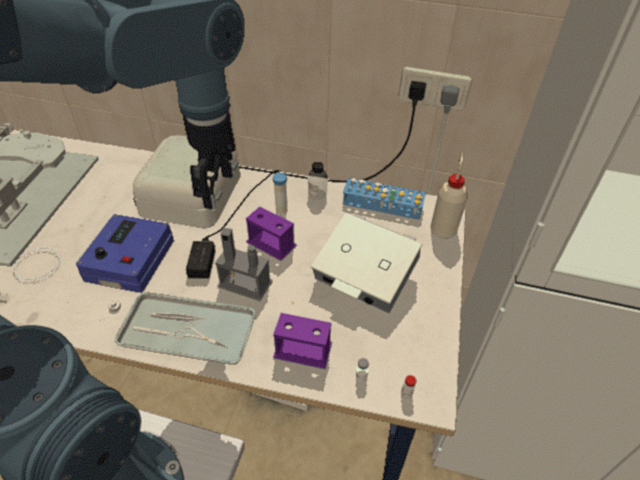

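View pics/top2.png

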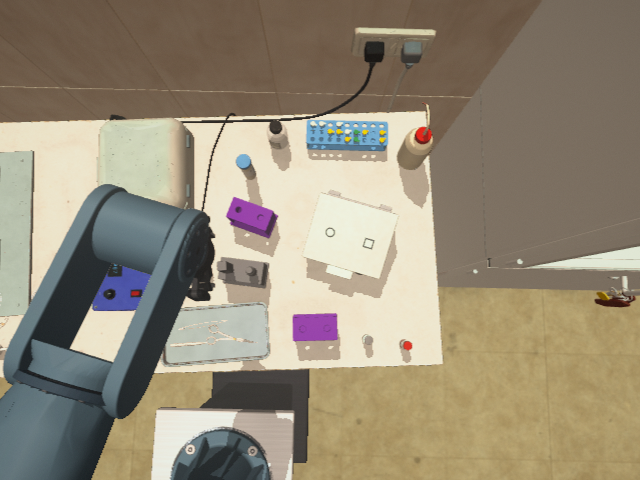

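```bash
python3 - <<'E'
from tgt import *
p=get_obs()["eef_pos"]
print(proj("top",p),proj("side",p),proj("top",p-[0,0,.014]),proj("side",p-[0,0,.014]))
W=cloud("top",np.load("pics/top2.npy"))
c,n,k=fit(np.vstack([W[200:225,315:390].reshape(-1,3),W[225:260,310:380].reshape(-1,3)])); print("lid",c,n,k,"tilt",np.arccos(n[2]),"yaw",np.arctan2(-n[1],-n[0]))
t=cv2.imread("pics/top2.png");cv2.imwrite("pics/r2.png",cv2.resize(t[215:265,315:381],(792,600),interpolation=cv2.INTER_CUBIC))
s=cv2.imread("pics/side2.png");cv2.imwrite("pics/rs2.png",cv2.resize(s[210:310,305:425],(720,600),interpolation=cv2.INTER_CUBIC))
cv2.imwrite("pics/g2.png",cv2.resize(s[150:300,160:310],(600,600),interpolation=cv2.INTER_CUBIC))
E
```

```text
(np.float64(209.5987850119252), np.float64(260.66369687900954)) (np.float64(219.7386918230045), np.float64(191.6598689580352)) (np.float64(211.4084559040911), np.float64(261.40312230107855)) (np.float64(220.69187238316843), np.float64(197.4922349820801))
lid [ 0.5598 -0.2638  0.0847] [-0.2433  0.0642  0.9678] 3220 tilt 0.2543652811662271 yaw -0.25787648670796787
```

View pics/r2.png

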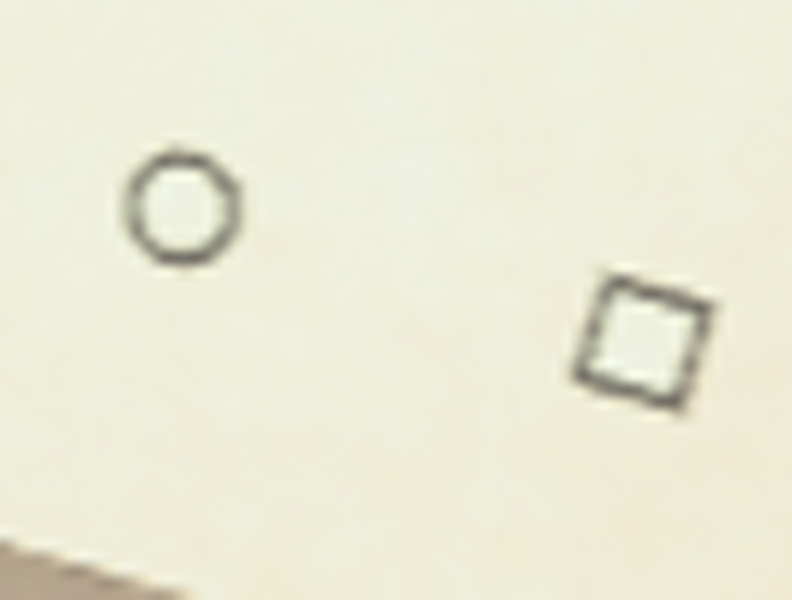

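View pics/rs2.png

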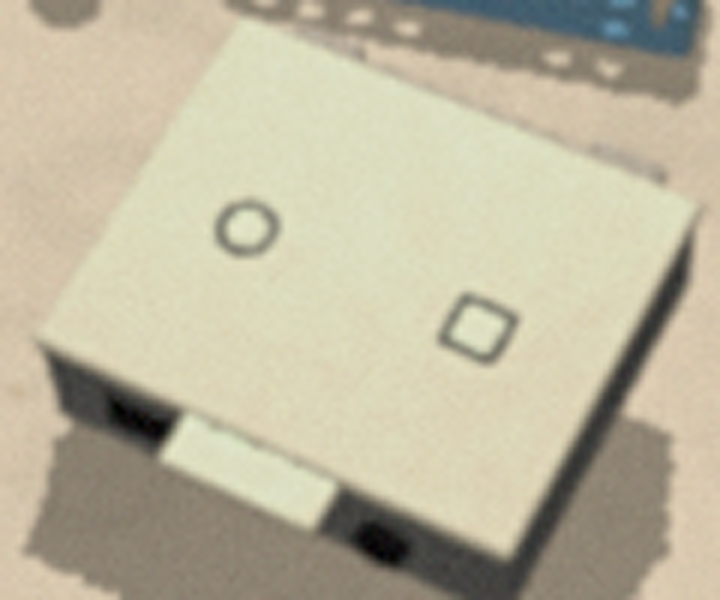

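View pics/g2.png

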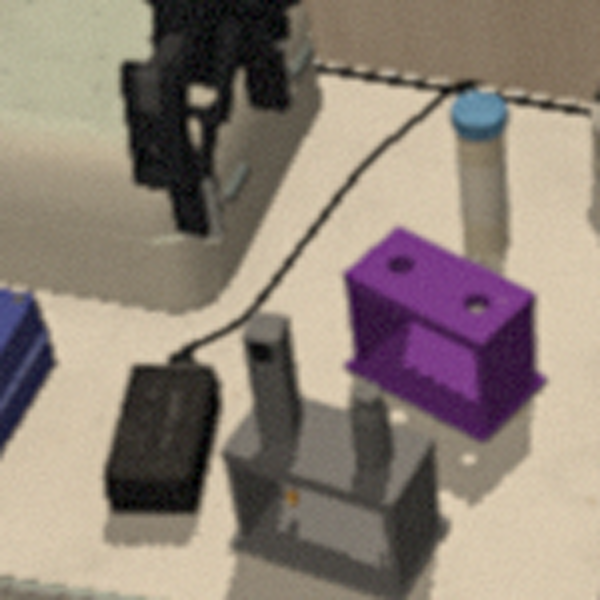

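```bash
python3 - <<'E'
from tgt import *
p=get_obs()["eef_pos"]
for s in(-.045,.045): print(proj("side",p+[s,s*.06,-.005]))
z=np.array([0,0,1.])
c=np.array([ 0.5598,-0.2638,0.0847]);yw=-.262;n=np.array([-np.sin(.26)*np.cos(yw),-np.sin(.26)*np.sin(yw),np.cos(.26)])
for nm,u,v in (("top",315+184/12-.5,215+208/12-.5),("side",305+247/6-.5,210+228/6-.5),("top",315+645/12-.5,215+340/12-.5),("side",305+479/6-.5,210+327/6-.5)): print(nm,hit(nm,u,v,c,n))
E
```

```text
(np.float64(211.19945253295833), np.float64(209.74579555889653))
(np.float64(228.39859310669357), np.float64(178.78550984508598))
top [ 0.5608 -0.2327  0.0828]
side [ 0.5606 -0.232   0.0827]
top [ 0.5378 -0.3196  0.0829]
side [ 0.5379 -0.3191  0.0829]
```

```bash
python3 -m jog '[[[0.5,-0.3,35],[0,0,0],1],[[1,-0.3,70],[0,0,0],1],[[1,-0.3,105],[0,0,0],1],[[1,-0.3,130],[0,0,0],1],[[1,-0.3,142],[0,0,0],1],[[1,-0.3,142],[0,0,0],1]]' | tail -5; python3 - <<'E'
from tgt import *
for n in("side","top"):
    p,d=camera(n);cv2.imwrite(f"pics/{n}3.png",cv2.resize(p[200:310,150:300,::-1],(800,586),interpolation=cv2.INTER_CUBIC))
E
```

```text
time_s: 6.88
eef_pos: [0.4707, -0.0069, 0.1047]
eef_rot: [-0.002, 0.685, 0.728, -0.002]
wrist_force: [0.3, -0.1, -0.1]
opening: 1.001
```

View pics/side3.png

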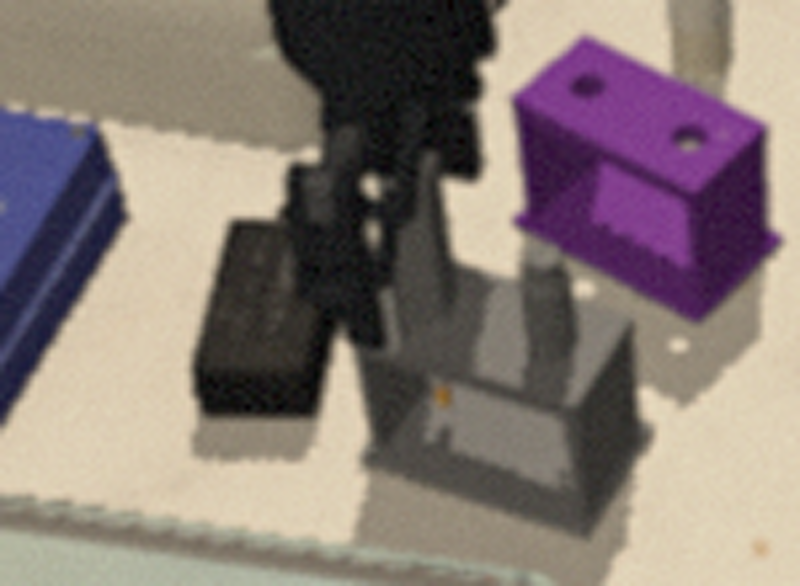

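The jaws straddle the square handle, so I'll nudge 2 mm to centre and close.

```bash
python3 -m jog '[[[0,2,0],[0,0,0],1],[[0,2,0],[0,0,0],0.5],[[0,2,0],[0,0,0],0],[[0,2,0],[0,0,0],0],[[0,2,0],[0,0,0],0],[[0,2,0],[0,0,0],0],[[0,2,0],[0,0,0],0],[[0,2,0],[0,0,0],0],[[0,2,0],[0,0,0],0],[[0,2,0],[0,0,0],0]]' | tail -5; python3 -m jog '[[[0,0,0],[0,0,0],0],[[0,0,0],[0,0,0],0],[[0,0,0],[0,0,0],0],[[0,0,0],[0,0,0],0]]'|tail -5
```

```text
time_s: 7.82
eef_pos: [0.4748, -0.0071, 0.1083]
eef_rot: [0.0, 0.685, 0.728, -0.001]
wrist_force: [-3.9, -0.6, 5.2]
opening: 0.225
time_s: 8.15
eef_pos: [0.4747, -0.0071, 0.1084]
eef_rot: [-0.0, 0.685, 0.728, -0.001]
wrist_force: [-1.0, -0.1, 3.0]
opening: 0.23
```

```bash
python3 -m jog '[[[0,0,-8],[0,0,0],0],[[0,0,-20],[0,0,0],0],[[0,0,-35],[0,0,0],0],[[0,0,-50],[0,0,0],0],[[0,0,-65],[0,0,0],0],[[0,0,-80],[0,0,0],0],[[0,0,-100],[0,0,0],0],[[0,0,-130],[0,0,0],0],[[0,0,-150],[0,0,0],0],[[0,0,-150],[0,0,0],0],[[0,0,-150],[0,0,0],0]]' | tail -5; python3 - <<'E'
from tgt import *
for n in("side","top"):
    p,d=camera(n);cv2.imwrite(f"pics/{n}4.png",p[:,:,::-1]);np.save(f"pics/{n}4.npy",d)
    c=p[120:270,150:350,::-1];cv2.imwrite(f"pics/{n}4c.png",cv2.resize(c,(800,600),interpolation=cv2.INTER_CUBIC))
p,r=pose();print(p,r.as_matrix())
E
```

```text
time_s: 9.07
eef_pos: [0.4757, -0.007, 0.2598]
eef_rot: [0.002, 0.685, 0.729, 0.0]
wrist_force: [-1.1, -0.7, -1.3]
opening: 0.227
[ 0.4743 -0.0067  0.2574] [[-0.0613  0.9981 -0.0026]
 [ 0.9981  0.0613 -0.0008]
 [-0.0006 -0.0026 -1.    ]]
```

View pics/side4c.png

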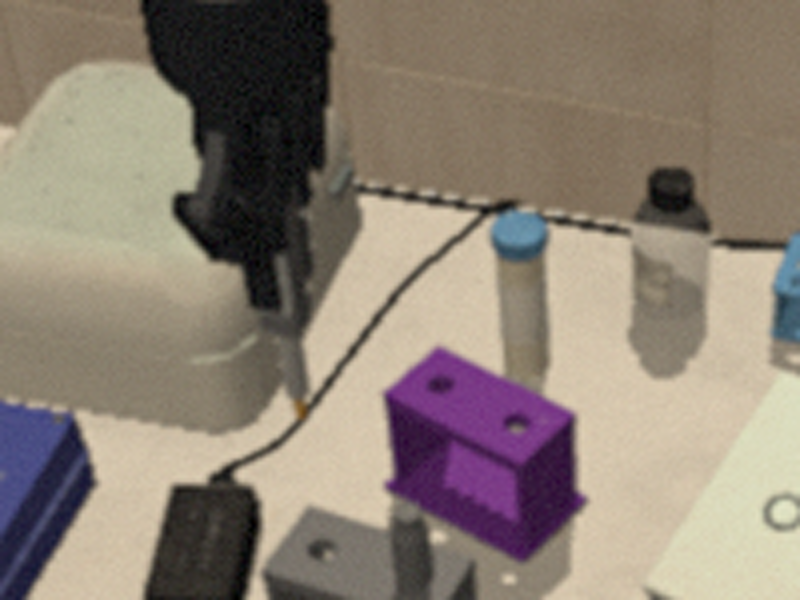

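View pics/top4.png

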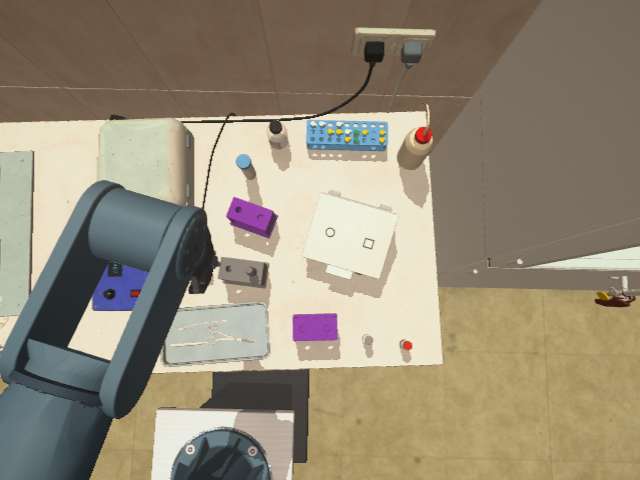

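```bash
python3 - <<'E'
from tgt import *
p,r=pose()
for d in (.0334,.0334+.043,.0334+.055,.0934): 
    q=p+r.apply([0,0,d]); print(d,proj("side",q),proj("top",q))
s=cv2.imread("pics/side4.png");cv2.imwrite("pics/x.png",cv2.resize(s[180:230,195:255],(720,600),interpolation=cv2.INTER_NEAREST))
E
```

```text
0.0334 (np.float64(221.4612232500189), np.float64(202.0246338281286)) (np.float64(212.6948264825856), np.float64(261.52327129915477))
0.0764 (np.float64(224.20858915990647), np.float64(218.92101446008147)) (np.float64(217.77927440334275), np.float64(263.66940363409213))
0.0884 (np.float64(224.94484120482176), np.float64(223.44898605176928)) (np.float64(219.11279925327108), np.float64(264.2322810289396))
0.0934 (np.float64(225.24786003855058), np.float64(225.31256073430686)) (np.float64(219.6581553600549), np.float64(264.46247443303497))
```

View pics/x.png

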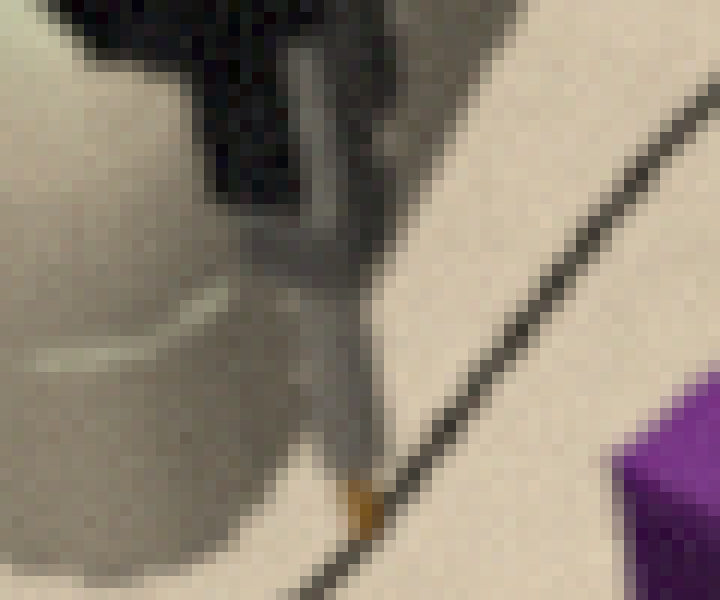

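```bash
cat > pl.py <<'E'
from tgt import *
ring=np.array([.5607,-.2324,.0828]);yw=-.262;t=.26
lx=np.array([np.cos(yw),np.sin(yw),0]);n=np.array([-np.sin(t)*lx[0],-np.sin(t)*lx[1],np.cos(t)])
L=.0934
r=rot(lx,-n)
E
python3 - <<'E'
from pl import *
for g in (.06,.03,.01): show(g,ring+n*(L+g),r); print(ring+n*(L+g))
E
```

```text
0.06 shift [-218.    35.1   26.4] turn [-0.2602 -0.041   0.3217] |s| 222.4 |w| 0.416
[ 0.5226 -0.2222  0.231 ]
0.03 shift [-220.5   42.5   55.4] turn [-0.2602 -0.041   0.3217] |s| 231.3 |w| 0.416
[ 0.5301 -0.2242  0.2021]
0.01 shift [-222.1   47.4   74.7] turn [-0.2602 -0.041   0.3217] |s| 239.1 |w| 0.416
[ 0.535  -0.2255  0.1827]
```

```bash
python3 -m jog '[[[-10,1,0],[0,0,0],0],[[-30,3,0],[0,0,0],0],[[-50,6,0],[-0.03,-0.005,0.04],0],[[-70,9,0],[-0.07,-0.01,0.08],0],[[-90,12,0],[-0.1,-0.015,0.13],0],[[-110,16,4],[-0.14,-0.02,0.17],0],[[-130,20,8],[-0.17,-0.03,0.21],0],[[-150,24,12],[-0.21,-0.035,0.26],0],[[-170,28,16],[-0.24,-0.04,0.3],0],[[-190,32,20],[-0.26,-0.041,0.322],0],[[-205,33,24],[-0.26,-0.041,0.322],0],[[-213,34,26],[-0.26,-0.041,0.322],0],[[-218,35,26],[-0.26,-0.041,0.322],0],[[-218,35,26],[-0.26,-0.041,0.322],0],[[-218,35,26],[-0.26,-0.041,0.322],0]]' | tail -5
python3 - <<'E'
from pl import *
for m in("side","top"):
    p,d=camera(m);cv2.imwrite(f"pics/{m}5.png",p[:,:,::-1])
    c=p[150:270,280:440,::-1];cv2.imwrite(f"pics/{m}5c.png",cv2.resize(c,(800,600),interpolation=cv2.INTER_CUBIC))
p,rr=pose()
for d in (.0334,.0764,L): print(d,proj("side",p+rr.apply([0,0,d])),proj("top",p+rr.apply([0,0,d])))
show("60",ring+n*(L+.06),r); show("15",ring+n*(L+.015),r)
E
```

```text
time_s: 10.42
eef_pos: [0.5224, -0.2219, 0.2311]
eef_rot: [0.102, 0.787, 0.603, 0.079]
wrist_force: [-0.2, 0.4, -0.7]
opening: 0.229
0.0334 (np.float64(340.8040820981747), np.float64(215.0499698359848)) (np.float64(326.3893702975494), np.float64(236.9775699905436))
0.0764 (np.float64(342.59355603142416), np.float64(227.3548375825585)) (np.float64(327.53693029026084), np.float64(234.99617672117745))
0.0934 (np.float64(343.26572232353095), np.float64(231.97682015207278)) (np.float64(327.96190998821163), np.float64(234.26240078049892))
60 shift [-0.7  0.1  0.5] turn [-0.0004 -0.0003  0.0005] |s| 0.9 |w| 0.001
15 shift [-0.7  0.1 45.5] turn [-0.0004 -0.0003  0.0005] |s| 45.5 |w| 0.001
```

View pics/side5c.png

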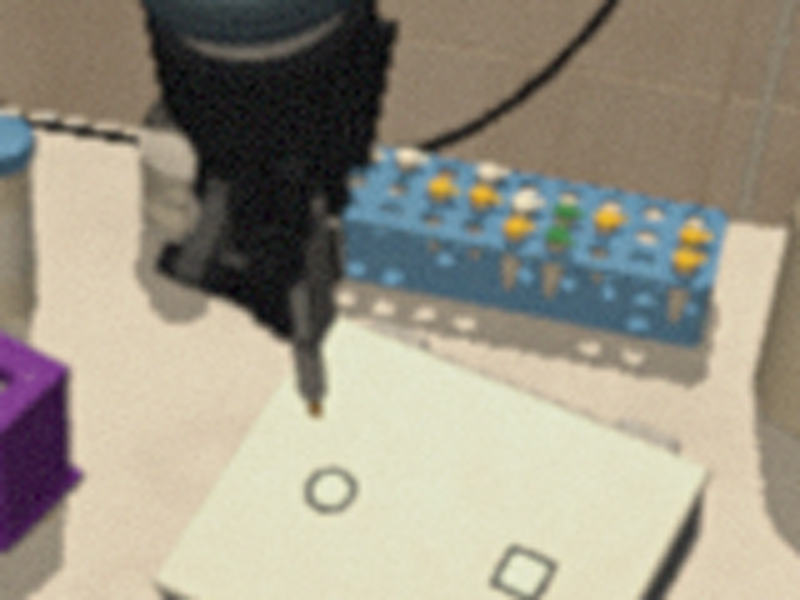

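View pics/top5c.png

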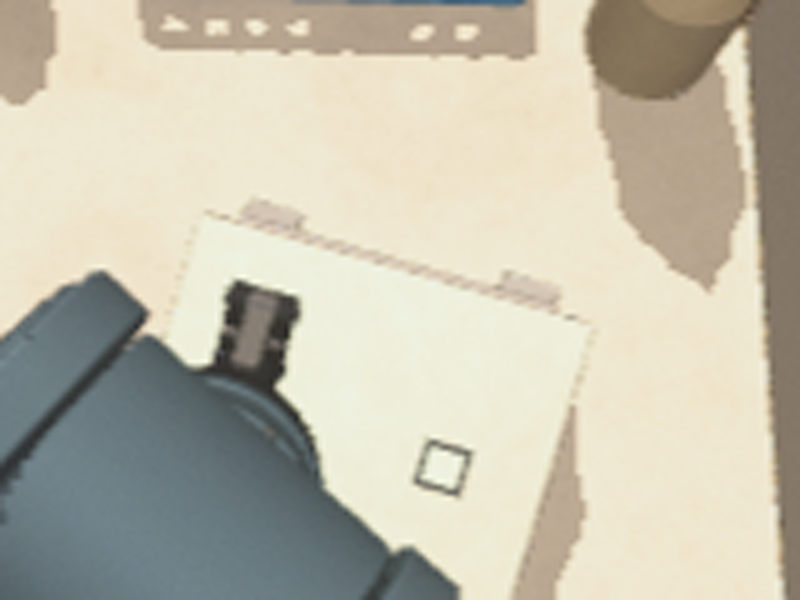

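```bash
python3 -m jog '[[[0,0,12],[0,0,0],0],[[-0.7,0,28],[0,0,0],0],[[-0.7,0,40],[0,0,0],0],[[-0.7,0,48],[0,0,0],0],[[-0.7,0,48],[0,0,0],0],[[-0.7,0,48],[0,0,0],0]]' | tail -5
python3 - <<'E'
from pl import *
p,d=camera("side")
cv2.imwrite("pics/s6.png",cv2.resize(p[205:265,310:390,::-1],(800,600),interpolation=cv2.INTER_CUBIC))
p,rr=pose()
for d in (.0334,.0764,.0884,L): print(d,proj("side",p+rr.apply([0,0,d])))
print(proj("side",ring))
show("13",ring+n*(L+.013),r); show("-5",ring+n*(L-.005),r)
E
```

```text
time_s: 11.02
eef_pos: [0.5341, -0.2249, 0.1843]
eef_rot: [0.102, 0.787, 0.604, 0.079]
wrist_force: [0.4, -0.1, 0.2]
opening: 0.223
0.0334 (np.float64(343.06981986066484), np.float64(228.76096969276986))
0.0764 (np.float64(344.70850625382985), np.float64(240.11057782658932))
0.0884 (np.float64(345.14561600230917), np.float64(243.13801759627611))
0.0934 (np.float64(345.3252686305924), np.float64(244.3822989546437))
(np.float64(345.86768944719347), np.float64(247.48413445043727))
13 shift [-0.2 -0.  -0.5] turn [-0.0004 -0.0005  0.0008] |s| 0.5 |w| 0.001
-5 shift [-0.2 -0.  17.5] turn [-0.0004 -0.0005  0.0008] |s| 17.5 |w| 0.001
```

View pics/s6.png

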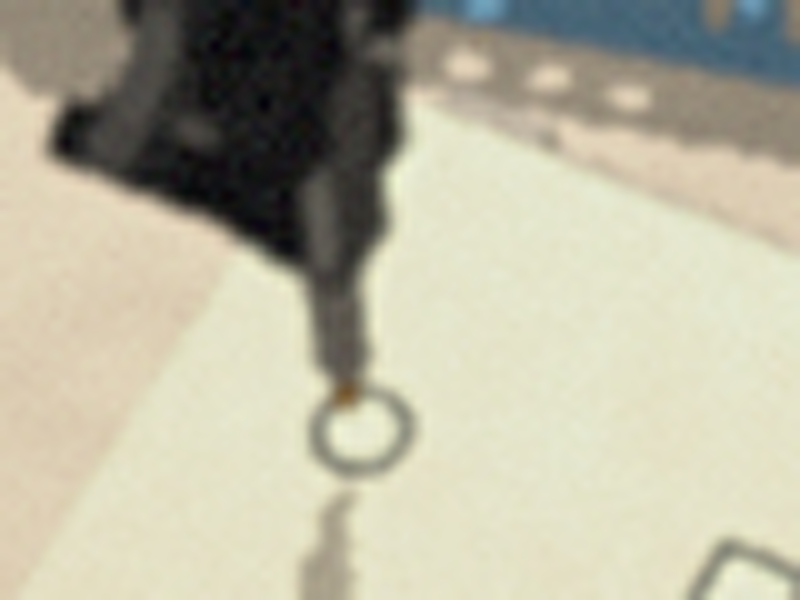

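```bash
python3 -m jog '[[[-1.5,0,4],[0,0,0],0],[[-1.5,0,8],[0,0,0],0],[[-1.5,0,10],[0,0,0],0],[[-1.5,0,10],[0,0,0],0],[[-1.5,0,10],[0,0,0],0]]' | tail -4
python3 - <<'E'
from pl import *
o=get_obs();print(o["wrist_force"]@n)
show("0",ring+n*L,r)
p,d=camera("side")
cv2.imwrite("pics/s7.png",cv2.resize(p[215:265,315:381,::-1],(792,600),interpolation=cv2.INTER_CUBIC))
print(get_obs()["wrist_force"]@n)
E
```

```text
eef_pos: [0.5365, -0.2273, 0.1754]
eef_rot: [0.103, 0.787, 0.604, 0.079]
wrist_force: [-0.1, 0.0, -1.6]
opening: 0.23
-1.549401346597235
0 shift [1.4 0.1 2.5] turn [-0.0006 -0.0005  0.0007] |s| 2.8 |w| 0.001
-0.0401597851715514
```

View pics/s7.png

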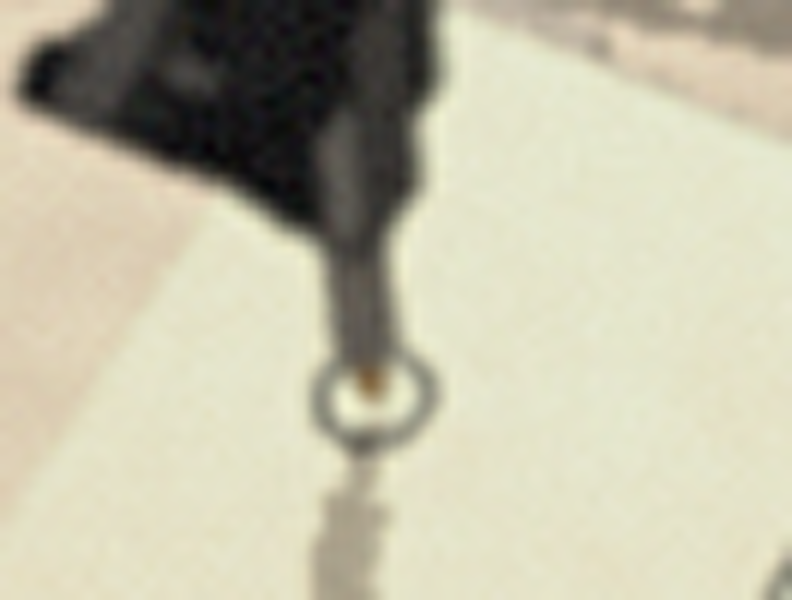

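```bash
for k in 1 ; do python3 -m jog '[[[0,0,1],[0,0,0],0],[[0,0,2.5],[0,0,0],0],[[0,0,2.5],[0,0,0],0]]' | tail -4; done
cat > f.py <<'E'
from pl import *
fs=[];ps=[]
for i in range(4):
    p,d=camera("side"); o=get_obs(); fs.append(o["wrist_force"]@n); ps.append((o["eef_pos"]-ring)@n-L)
print(o["time_s"],"F",np.mean(fs),np.round(fs,2),"gap mm",np.mean(ps)*1000,np.round(np.array(ps)*1000,2))
import sys
cv2.imwrite(f"pics/{sys.argv[1]}.png",cv2.resize(p[215:265,315:381,::-1],(792,600),interpolation=cv2.INTER_CUBIC))
E
python3 f.py s8; python3 -m jog '[[[0,0,1.5],[0,0,0],0],[[0,0,2.5],[0,0,0],0],[[0,0,2.5],[0,0,0],0]]' | tail -4;python3 f.py s9
```

```text
eef_pos: [0.5371, -0.2275, 0.1729]
eef_rot: [0.103, 0.787, 0.604, 0.079]
wrist_force: [-0.6, 0.0, -1.0]
opening: 0.229
11.9833 F -0.6828552710351045 [-0.42 -1.38 -0.07 -0.86] gap mm 0.013558212887430227 [-0.06  0.    0.04  0.06]
eef_pos: [0.5379, -0.2277, 0.1707]
eef_rot: [0.103, 0.787, 0.604, 0.079]
wrist_force: [0.2, -0.7, 0.6]
opening: 0.222
12.4333 F -0.03880870570334134 [ 0.51 -0.2   0.03 -0.51] gap mm -2.3617680639261804 [-2.4  -2.36 -2.34 -2.34]
```

View pics/s9.png

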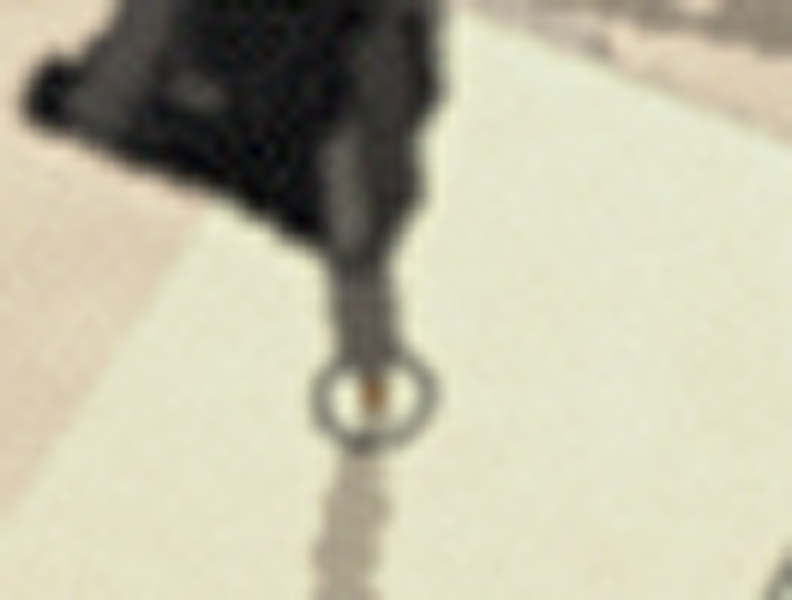

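```bash
sed -i 's/range(4)/range(8)/' f.py; python3 -m jog '[[[0,0,1],[0,0,0],0],[[0,0,1.5],[0,0,0],0],[[0,0,1.5],[0,0,0],0]]' | tail -4; python3 f.py s10; python3 -m jog '[[[0,0,1],[0,0,0],0],[[0,0,1.5],[0,0,0],0],[[0,0,1.5],[0,0,0],0]]' | tail -4;python3 f.py s11
```

```text
eef_pos: [0.5382, -0.2278, 0.1693]
eef_rot: [0.103, 0.786, 0.604, 0.079]
wrist_force: [-0.6, 0.6, 1.1]
opening: 0.23
13.0833 F 0.8606920219145997 [1.15 0.58 0.88 0.8  1.22 1.2  0.64 0.4 ] gap mm -3.809209395267514 [-3.84 -3.82 -3.8  -3.8  -3.78 -3.82 -3.8  -3.82]
eef_pos: [0.5387, -0.2279, 0.1679]
eef_rot: [0.103, 0.786, 0.604, 0.079]
wrist_force: [-1.1, 0.5, 0.7]
opening: 0.227
13.7333 F 1.0404535971909659 [1.51 0.36 1.6  1.17 1.03 1.8  0.71 0.14] gap mm -5.3015096786073 [-5.35 -5.33 -5.3  -5.31 -5.29 -5.29 -5.27 -5.27]
```

View pics/s11.png

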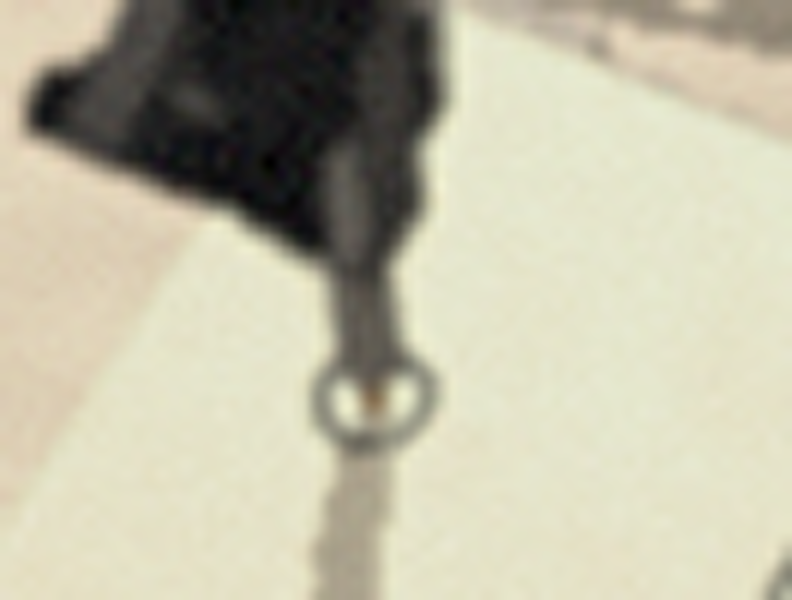

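```bash
sed -i 's/range(8)/range(24)/;s/np.round(fs,2)/np.std(fs)/;s/np.round(np.array(ps)\*1000,2)//' f.py; python3 f.py s12;  python3 -m jog '[[[0,0,1],[0,0,0],0],[[0,0,2],[0,0,0],0],[[0,0,2],[0,0,0],0]]' | tail -4; python3 f.py s13
python3 - <<'E'
import cv2,numpy as np
cv2.imwrite("pics/m.png",cv2.resize(np.hstack([cv2.imread(f"pics/{k}.png")[300:480,270:480] for k in("s7","s8","s9","s10","s11","s13")]),(800,114*1)))
E
```

```text
14.9333 F 1.3729018326881874 0.5294287236499858 gap mm -5.305084203672799
eef_pos: [0.5392, -0.2281, 0.1659]
eef_rot: [0.103, 0.786, 0.604, 0.079]
wrist_force: [-0.9, 0.1, 2.0]
opening: 0.224
16.3833 F 1.9600587298891081 0.45662818947474704 gap mm -7.29686256629996
```

View pics/m.png

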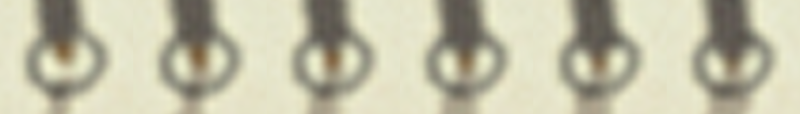

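View pics/s13.png

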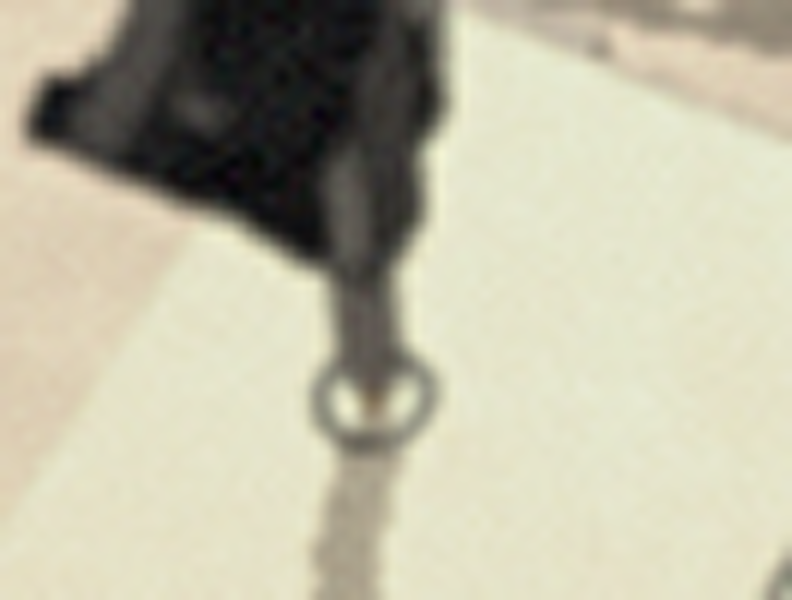

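View pics/s8.png

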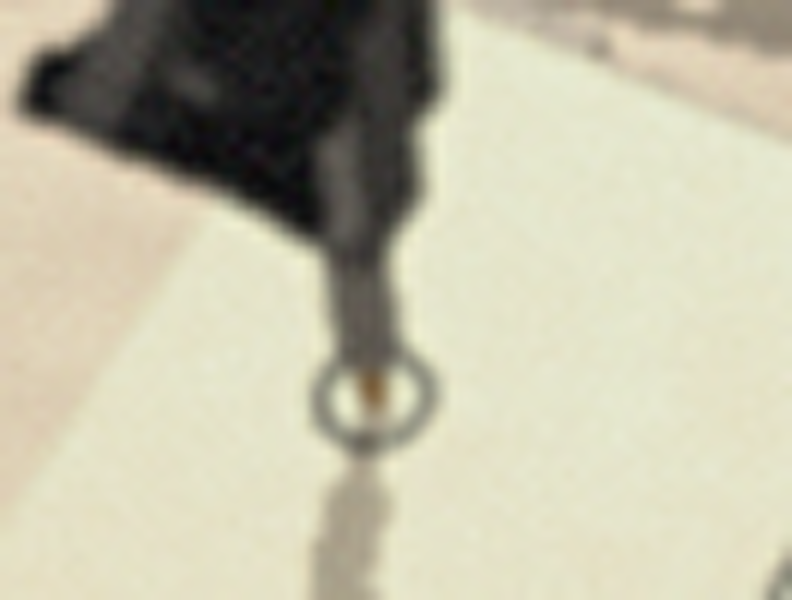

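```bash
python3 -m jog '[[[0,0,-1],[0,0,0],0],[[0,0,-1.9],[0,0,0],0],[[0,0,-1.9],[0,0,0],0],[[0,0,-1.9],[0,0,0],0]]' | tail -4; python3 f.py s14
python3 - <<'E'
from pl import *
c=get_calibration("side")
a=np.array(proj("side",ring))
for d in(-.002*lx,.002*np.array([-lx[1],lx[0],0])): print(np.array(proj("side",ring+d))-a)
p,rr=pose(); print("tilt err deg",np.degrees(np.arccos(-rr.as_matrix()[:,2]@n)), "axis foot",(p-ring)-((p-ring)@n)*n)
p,d=camera("side");cv2.imwrite("pics/side_end.png",p[:,:,::-1])
p,d=camera("top");cv2.imwrite("pics/top_end.png",p[:,:,::-1])
E
```

```text
eef_pos: [0.5386, -0.2279, 0.1679]
eef_rot: [0.103, 0.786, 0.604, 0.079]
wrist_force: [-0.3, -0.0, 0.6]
opening: 0.225
17.9167 F 1.6064783086109056 0.5446302341913724 gap mm -5.416865130460392
[-0.4599  0.5836]
[-0.8309 -0.361 ]
tilt err deg 0.01956923938425182 axis foot [-0.0002 -0.0014  0.    ]
```

View pics/s14.png

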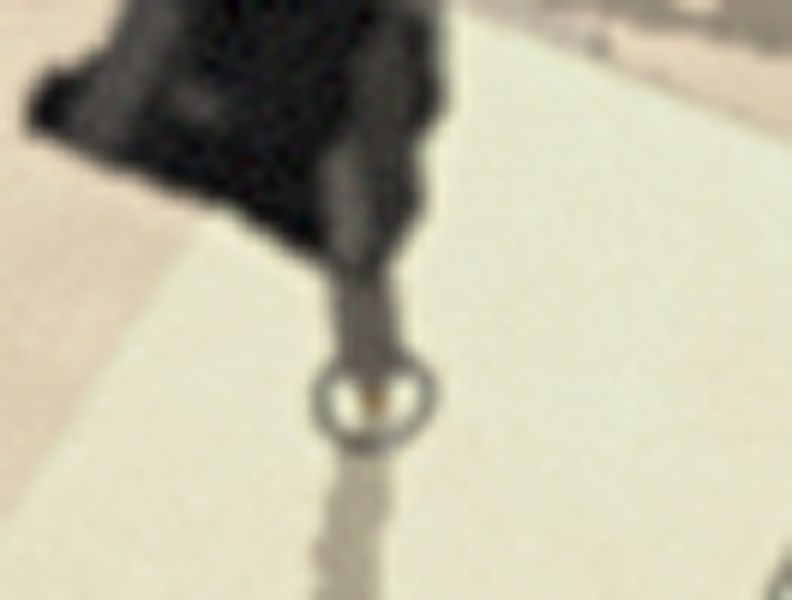

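View pics/side_end.png

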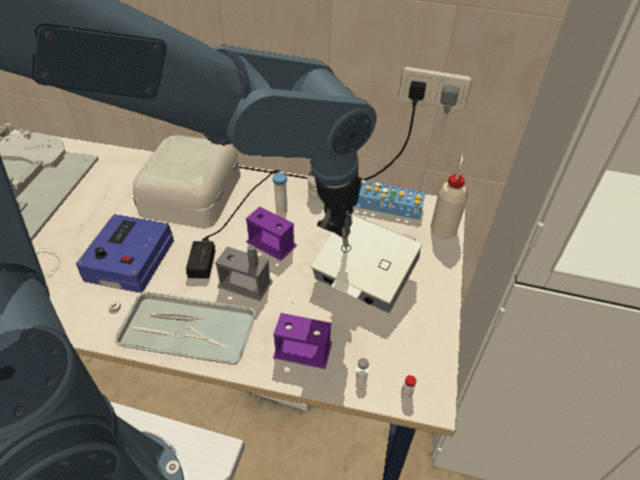

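```bash
python3 - <<'E'
from bench import *
print(hand_in()); 
E
```

```text
the job is handed in; nothing more can be done
None
```

The lid is shut and the surface probe is held square to it, its tip inside the ring mark and pushed in about halfway. I handed the job in at about 18 s of the 54 s allowed.

**Lid:** I pushed it closed with shut fingers near the lip until the force rose to about 19 N against the stop. A depth fit afterwards gave a tilt of 0.254 rad against the stated 0.26, so it reads as fully closed.

**Probe:** I took the square-handled probe from the grey stand's +y (left) hole. The gripper opening corresponds to 19–20 mm, which matches the 20 mm handle. The tool axis is within 0.02° of the lid normal I aimed at, taken from the stated 0.26 rad tilt and the measured yaw. I could only check the probe's own axis in the image, and that was rough.

**Tip position:** In the side view the tip sits inside the ring, about 2–3 mm towards the front from its centre. The inside radius is 8 mm. The top camera was blocked by the arm, so this rests on one view.

**Compression:** My two estimates differ slightly:

| Basis | Pushed in |
|---|---|
| Geometry | about 4.9 mm |
| Averaged force (about 2.3 N after removing the probe's weight) | about 5.7 mm |

The force reading is noisy at about ±0.5 N per sample. While finding the right depth I pressed about 2 mm deeper for a moment, then backed off.

**Other objects:** The last side picture shows the needle probe still in the stand and the tube and vials where they stood. The bottle was partly hidden behind the gripper, but nothing went near it.

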